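Set the wall clock to four o'clock with a fingertip

TASK

The wall clock lies on its back on the desk with its glass off and reads somewhere between a quarter past three and a quarter to four. With a fingertip set it to four o'clock, to within a minute: reach in behind the long minute hand, push the hand lightly and steadily clockwise round the dial, never backwards, until it points at the double bar of the twelve, then draw away. Grip and lift nothing, leave the short hour hand to follow by itself, do not shift the clock, and leave everything else on the desk where it is.

Things in the scene. Friction and masses are not known exactly. Their poses are not given: they have to be found in the camera images.
- clock: Loose wall clock on its back, face up, 1.1 kg: dark wooden case 300 mm across, cream dial, black hour bars. Origin: centre of the underside, on the hands' axis; z up, x towards the twelve, the three along -y (clockwise from above = negative about z). Dial 29 mm above the origin, free to radius 134 mm; there the rim rises to 44 mm. Brass spindle at the centre, 9 mm thick, top at 50 mm.
- minute_hand (a joint): Turn of the black minute hand, rad, growing clockwise from above: 0 = at the twelve (three o'clock), pi = half past three, 6.283 = at the twelve (four o'clock); 0.105 a minute; no stop at four. Heading from clock x = minus this. Bar 120 mm long, 9 to 6 mm wide, 28 mm tail, from 41 to 46 mm above the clock's origin. Stiff (0.03 N m, some 0.3 N near the tip), stays where left.
- minute_tip (a point): Point at the very tip of the minute hand, mid-thickness, 120 mm from the clock's axis, 43.5 mm above the clock's origin.
- hour_hand: Short black hour hand, below the minute hand and geared to it (turns one twelfth as far): 68 mm long from the axis, 12 to 8 mm wide, 3 mm thick, top 37 mm above the clock's origin. Origin on the clock's axis; x points along the hand.
- hour_tip (a point): Tip of the hour hand, 68 mm from the clock's axis.
- mark_12 (a point): Middle of the double bar of the twelve on the dial, 112 mm from the clock's axis.
- mark_4 (a point): Point on the dial on the line from the clock's axis to the four's bar, 68 mm from the axis: the hour hand's tip lies over it at four o'clock. 120 degrees clockwise from the twelve.
- glass: Bystander: the clock's brass-rimmed round glass, 296 mm across, 12 mm high, lying flat to the right. Origin: centre of its underside.
- screwdriver: Bystander: red-handled screwdriver, 170 mm long, lying close beside the clock.
- battery: Bystander: small black and copper battery, 14.5 mm across, 50 mm high, standing on end close beside the clock. Origin: centre of its foot.
- mug: Bystander: blue mug, 82 mm across, 95 mm high, standing on the desk. Origin: centre of its foot.
- book: Bystander: dark red book lying flat, 150 x 210 x 32 mm. Origin: centre of its underside.
- stapler: Bystander: black stapler, 140 x 36 x 55 mm. Origin: centre of its underside.
- pen_cup: Bystander: dark steel pen cup, 80 mm across, pens reaching to 165 mm. Origin: centre of its foot.

How it is judged (in metres and radians):
On the way:
1. the fingers push the minute hand past a quarter to four (value of joint minute_hand above 4.75 rad and contact force between the fingers and clock above 0.03 N), for 0.1 s.
At the end, for the whole second after the job is handed in: The minute hand points at the twelve at four o'clock (joint 6.283 within 0.11 rad, one minute), the hour hand at the four, the clock lies flat and at rest within 12 mm of where it was, and the robot is clear of it (value of joint minute_hand between 6.173 and 6.393 rad and horizontal distance between hour_tip and mark_4 below 0.006 m and distance of clock from where it was at the start of the episode below 0.012 m and angle between clock's own z axis and vertical below 0.05 rad and linear speed of clock below 0.02 m/s); the robot touches nothing.
It fails at once if the minute hand is turned backwards, flicked instead of pushed steadily, or pushed well past four (value of joint minute_hand above 6.47 rad or value of joint minute_hand below 1.9 rad or velocity of joint minute_hand below -0.25 rad/s or velocity of joint minute_hand above 3 rad/s).
It fails at once if the clock or its hands are pressed or pinched with more than 15 N, or the hour hand is pushed (contact force between the fingers and clock above 15 N or contact force between the arm and hour_hand above 0.5 N).
It fails at once if the clock is shifted, lifted or tipped (distance of clock from where it was at the start of the episode above 0.015 m or angle between clock's own z axis and vertical above 0.1 rad).
It fails at once if another thing on the desk is disturbed (distance of any of glass, screwdriver, battery, mug, book, stapler, pen_cup from where it was at the start of the episode above 0.015 m or angle between battery's own z axis and vertical above 0.5 rad).
It also fails if it takes over 64 s, if anything falls off the work surface, if the arm or the gripper's body presses on something with over 40 N, if the wrist force passes 120 N, or if a joint passes its speed limit or range.

ROBOT

A 6-joint arm with a two-finger parallel gripper is mounted at the origin on the work surface. World frame = base frame: x ahead of the robot, y to its left, z up, the work surface at z = 0. Lengths are in mm, angles in rad, forces in N, time in s.
With the tool pointing down it reaches from about 325 to 925 mm from the base axis. Payload 3.1 kg.
Tool frame: the origin (TCP) lies midway between the tips of the shut fingers; the grasp point (between the pads) lies 19 mm behind it; z points along the fingers, y is the line along which they close (so a half turn about z gives the same grasp; the last joint's range is limited). The gripper opens to 85 mm and grips with 20 to 120 N. Pads are 22 mm wide; open, the fingers measure 114 mm over their backs; the gripper's body (76 mm by 85 mm) begins 54 mm behind the grasp point. The pads swing forward as they close: fully open they stand 13 mm farther back than shut.
Start: joints at [1.137, 0.217, 1.613, -0, 1.311, -0.112], TCP at [197.653, 592.935, 231.3] pointing down, gripper open.
Joint ranges: [-2.75, 2.75], [-0.78, 2.1], [0.31, 2.55], [-1.13, 4.27], [0.13, 2.63], [-2.58, 2.58]. Speed limits (rad/s): [2.79, 2.79, 3.14, 3.14, 3.14, 3.14].

INTERFACE

Orientations are given as a 3x3 rotation matrix whose columns are the frame's x, y, z axes.
In Python, from workcell import * gives the robot as it stands. The module is installed in compiled form; this text tells all that it offers.
- The arm moves only by the shell command python3 -m pendant 'ROWS' [FORCE]. ROWS is a JSON object of lists of equal length, an entry for each row: "jaw": the closure, from -1 (fully open) to 1 (shut); "offset": the shift along the world's x, y, z in m, a list of three; "delta_rot": the turn, a rotation vector about the world's x, y, z in degrees, a list of three. A call has 1 to 5 rows; each row is the pose to reach, as a shift and turn from the pose commanded when the call began; what a row does not reach only later rows make up. A row lasts 1/8 s, in which the tool goes at most 62.5 mm and 10.7 degrees, less where a joint would pass 70% of its speed; a pose out of reach is approached as far as the arm can. A call with a gripper value outside its range is refused whole. The fingers move at their own pace and stop on an object; FORCE is the grip in N (left out, the last holds). Time passes only in rows, so rows that repeat a pose let the fingers close. It gives the time, the measured TCP pose, the force, the opening and the grip force at its end, in the units of the state.
- get_state(): the state, without advancing time (a new reading comes with each control period).
- camera(name): name is "side" or "top" or "wrist"; returns a dict with "frame" (400x640x3 uint8, blue, green, red), "mtx" (3x3 intrinsics, pixels), "T" (4x4, takes a point from camera to world coordinates); the wrist camera has in their place "tool_from_camera" (4x4, takes a point from camera to tool coordinates, whose origin is the TCP and whose axes are the flange's). Camera axes: x right, y down, z forward; pixel columns grow to the right and rows downward; lengths in mm; the calibration is good to about 2 mm. A picture is of the moment at which its call begins: read the wrist's pose just before it. There is no depth.
- finish_job(): hands the job in; it is judged then, once.
Trained networks look in the newest picture that a camera, given by its name, has taken for a name from the list of things; names that differ only in an ending like _2 or _b are one class to them, and where a whole thing is asked for, a point or a joint stands for the part that bears it (a point fixed in the world has none). Each returns a list of dicts, best first, with "p" (0 to 1); they miss things now and then, are a little off and sometimes report something else, mostly with a low value. They report only what shows in the picture. A call takes as long as a camera call.
- masks_of(thing, camera): "pixels" (400x640 bool, what is visible of it) and "at" ([column, row] in pixels, amid what is visible of it).
The state is a dict: "t": time; "joint_pos": joint angles; "dq": joint speeds; "effort": joint torques, N m; "ee_pos": TCP position; "tcp_rot": TCP orientation; "ft_force": force on the tool from outside, world axes, zero at the start; "ft_torque": the same for the moment, N m; "width": finger opening in mm; "gripper_force": force on a finger pad.
Only numpy, scipy, OpenCV 4.12 (cv2) and the standard library are available. Lean on these libraries where they do the work, as an engineer would, in place of code of your own. Each camera call takes 0.05 s, during which the arm holds its last target. There are 200 camera calls.

## Working session

There is one attempt and no reset: what is moved stays moved. The work goes in short steps, Python scripts to look and compute and a shell command to move; the robot and the scene stay as the last step left them, time stands still between calls to the robot, and variables do not carry over. Pictures are saved under pics/ and viewed, at most 10 in all, crops included, and the job is handed in when it is done.

```bash
mkdir -p pics; cat > h.py <<'E'
from workcell import *
import numpy as np, cv2
def px(cam,uv,z):
    "pixel -> world point on plane z, cam dict with mtx,T"
    d=cam["T"][:3,:3]@np.linalg.solve(cam["mtx"],[uv[0],uv[1],1.]);o=cam["T"][:3,3]
    return o+d*(z-o[2])/d[2]
def proj(cam,P):
    p=np.linalg.inv(cam["T"])@np.append(P,1);q=cam["mtx"]@p[:3];return q[:2]/q[2]
E
python3 - <<'E'
from h import *
for n in("top","side"):
    c=camera(n);cv2.imwrite(f"pics/{n}0.png",c["frame"]);print(n,c["T"].round(2).tolist(),c["mtx"].round(1).tolist())
    for t,z in(("clock",40),("minute_hand",43),("minute_tip",43),("hour_hand",36),("hour_tip",36),("mark_12",29),("battery",25),("screwdriver",15),("mug",50),("pen_cup",80),("glass",6)):
        for r in masks_of(t,n)[:1]: print(t,round(r["p"],2),np.round(r["at"],1),px(c,r["at"],z).round(0),r["pixels"].sum())
print(get_state())
E
```

```text
top [[-0.02, -0.99, 0.13, 331.8], [-1.0, 0.02, -0.01, 6.84], [0.01, -0.13, -0.99, 1996.77], [0.0, 0.0, 0.0, 1.0]] [[486.7, 0.0, 310.8], [0.0, 486.7, 200.6], [0.0, 0.0, 1.0]]
clock 0.89 [302.9 216.2] [534.  23.  40.] 4214
minute_hand 0.58 [310.6 219.3] [520.  -8.  43.] 73
mark_12 0.86 [301.9 213.7] [545.  27.  29.] 4179
screwdriver 0.65 [354. 230.] [ 475. -184.   15.] 167
mug 0.67 [213.4 185.6] [666. 382.  50.] 465
pen_cup 0.71 [391.  176.2] [ 682. -334.   80.] 418
glass 0.64 [389.6 173.9] [ 706. -341.    6.] 355
side [[0.78, -0.3, 0.54, -270.92], [-0.62, -0.4, 0.68, -1096.31], [0.02, -0.87, -0.49, 838.92], [0.0, 0.0, 0.0, 1.0]] [[457.5, 0.0, 316.0], [0.0, 457.5, 198.7], [0.0, 0.0, 1.0]]
clock 0.75 [295.7 208.5] [514.  -9.  40.] 3680
minute_hand 0.63 [295.6 205.7] [522.   2.  43.] 12
minute_tip 0.61 [297.9 203.6] [537.   9.  43.] 3
hour_tip 0.71 [318.3 240.7] [ 460. -201.   36.] 262
mark_12 0.77 [298.3 210. ] [526.  -7.  29.] 3789
battery 0.68 [367.  195.9] [791. -72.  25.] 609
screwdriver 0.62 [313.7 242.8] [ 461. -178.   15.] 229
mug 0.89 [268.1 154. ] [676. 409.  50.] 542
pen_cup 0
[... 185 characters left out ...]
4e-06,
        1.31132288e+00, -1.12179809e-01]), 'dq': array([-0.00331521,  0.00049863, -0.00014422, -0.00141729, -0.00182889,
        0.00096013]), 'effort': array([-1.11757290e-03, -3.96907818e+01, -3.04246652e+01, -3.40865263e-04,
        9.61319165e-04, -1.87058953e-05]), 'ee_pos': array([197.66109136, 592.91902965, 231.27591454]), 'tcp_rot': array([[-9.48655789e-01,  3.16310281e-01, -2.79236146e-05],
       [ 3.16310282e-01,  9.48655786e-01, -6.49897277e-05],
       [ 5.93297958e-06, -7.04854078e-05, -9.99999997e-01]]), 'ft_force': array([-0.18472412, -0.27275496, -0.36548439]), 'ft_torque': array([-0.01677048, -0.03215444,  0.06853732]), 'gripper_force': 0.0, 'width': 85.118947239878}
```

```bash
python3 - <<'E'
import cv2
t=cv2.imread("pics/top0.png")[130:290,200:440];cv2.imwrite("pics/a.png",cv2.resize(t,None,fx=3.3,fy=3.3,interpolation=2))
t=cv2.imread("pics/side0.png")[130:290,200:440];cv2.imwrite("pics/b.png",cv2.resize(t,None,fx=3.3,fy=3.3,interpolation=2))
E
```

```text
(no output)
```

View pics/a.png

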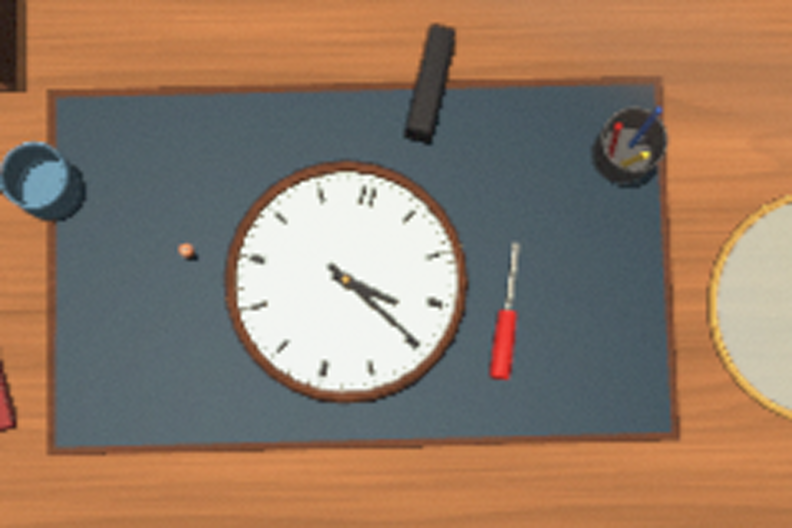

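View pics/b.png

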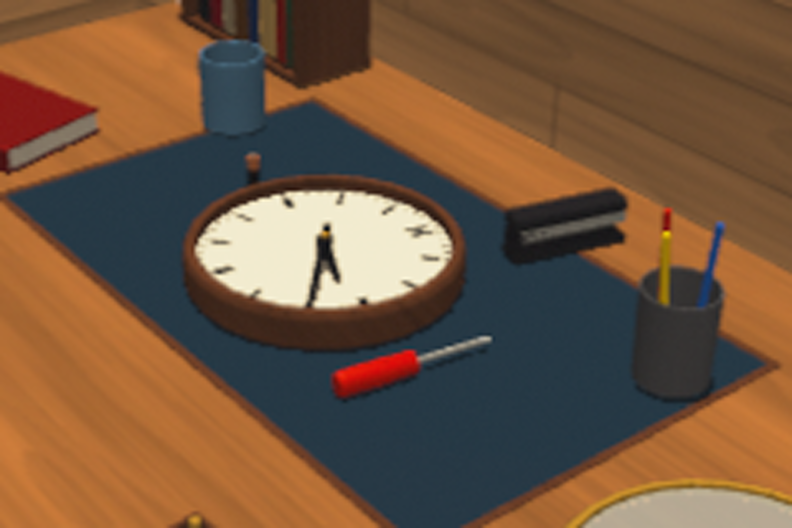

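The top view crop shows the spindle at (346,279), the twelve at (367,195) and the minute tip at (419,346), with the hour hand just behind the minute hand. That reads about 3:20, and the side view agrees. The battery stands to the left of the clock and the screwdriver lies to the right, both clear of the dial.

```bash
python3 - <<'E'
from h import *
c=camera("top")
f=lambda u,v,z:px(c,(u/3.3+200-.35,v/3.3+130-.35),z)
o=f(346,279,50);m=f(367,195,29);t=f(419,346,43.5)
print(o,m,t,np.hypot(*(m-o)[:2]),np.hypot(*(t-o)[:2]))
a=lambda p:np.degrees(np.arctan2(*(p-o)[1::-1])); print(a(m),a(t),a(m)-a(t))
r=masks_of("clock","top")[0]["pixels"];cnt=max(cv2.findContours(r.astype(np.uint8),0,2)[0],key=len,default=None)
P=np.array([px(c,q[0],44)[:2] for q in cnt]).astype(np.float32);print(cv2.minEnclosingCircle(P),cv2.fitEllipse(P))
E
python3 -m pendant '{"jaw":[1,1,1,1,1],"offset":[[0.025,-0.055,0.01],[0.05,-0.11,0.02],[0.075,-0.165,0.03],[0.1,-0.22,0.04],[0.125,-0.275,0.05]],"delta_rot":[[0,0,0],[0,0,0],[0,0,0],[0,0,0],[0,0,0]]}'
```

```text
[540.95301052  16.38785365  50.        ] [647.30731537 -11.95352623  29.        ] [457.62817117 -70.43486048  43.5       ] 110.06576204154065 120.33790982598649
-14.921474172756065 -133.82228552764275 118.90081135488668
((541.1015625, 17.922380447387695), 151.69606018066406) ((540.3215942382812, 17.462905883789062), (294.3124694824219, 296.7154541015625), 92.87139892578125)
t: 1.92
ee_pos: [323.2, 316.3, 281.9]
tcp_rot: [[-0.949, 0.316, 0.001], [0.316, 0.949, 0.0], [-0.001, 0.001, -1.0]]
ft_force: [0.6, 0.0, 0.7]
width: -0.1
gripper_force: 0.0
```

```bash

python3 -m pendant '{"jaw":[1,1,1,1,1],"offset":[[0.025,-0.055,0.01],[0.05,-0.11,0.02],[0.075,-0.165,0.03],[0.1,-0.22,0.04],[0.125,-0.275,0.05]],"delta_rot":[[0,0,0],[0,0,0],[0,0,0],[0,0,0],[0,0,0]]}'
cat >> h.py <<'E'
def wrist():
    s=get_state();c=camera("wrist");T=np.eye(4);T[:3,:3]=s["tcp_rot"];T[:3,3]=s["ee_pos"]
    c["T"]=T@c["tool_from_camera"];return c,s
E
python3 - <<'E'
from h import *
c,s=wrist();print(s["ee_pos"],c["tool_from_camera"].round(2).tolist(),c["T"][:3,3]);cv2.imwrite("pics/w1.png",c["frame"])
E
```

```text
t: 2.55
ee_pos: [448.2, 41.0, 332.1]
tcp_rot: [[-0.949, 0.316, 0.002], [0.316, 0.949, 0.0], [-0.001, 0.001, -1.0]]
ft_force: [0.9, 0.0, 0.1]
width: 0.0
gripper_force: 0.0
[448.19864021  41.03971002 332.07799168] [[0.0, -0.96, -0.28, 72.51], [1.0, 0.0, 0.0, -1.65], [-0.0, -0.28, 0.96, -142.69], [0.0, 0.0, 0.0, 1.0]] [378.66544489  62.38833112 474.65831856]
```

View pics/w1.png

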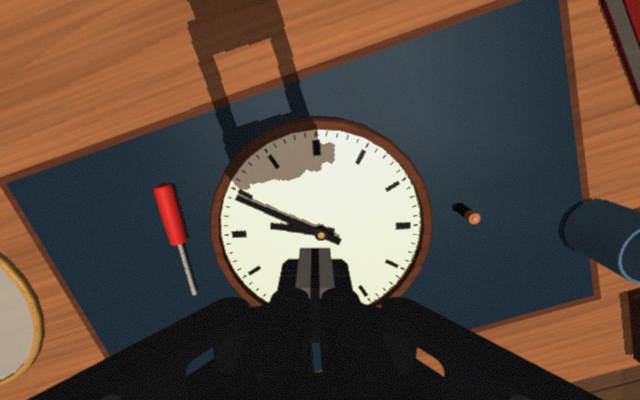

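The wrist view shows the spindle at (321,235), the minute tip at (237,198) and the half-past-three bar at (317,147). The shut fingers are at (315,265).

```bash
python3 - <<'E'
from h import *
c,s=wrist();g=camera("top")
o=px(c,(321,235),50);t=px(c,(237,198),43.5);m9=px(c,(239.5,234),29);b6=px(c,(317,147.5),29)
print(o,t,m9,b6)
a=lambda p:np.degrees(np.arctan2(*(p-o)[1::-1])); print(a(t),a(m9),a(b6),np.hypot(*(t-o)[:2]))
# two-view height of tip and spindle (top, wrist)
def tri(u,v):
    A=[];
    for cam,p in((c,u),(g,v)):
        M=cam["mtx"]@np.linalg.inv(cam["T"])[:3]; A+=[p[0]*M[2]-M[0],p[1]*M[2]-M[1]]
    x=np.linalg.svd(np.array(A))[2][-1];return x[:3]/x[3]
k=lambda u,v:(u/3.3+200-.35,v/3.3+130-.35)
print(tri((321,235),k(346,279)),tri((237,198),k(419,346)),c["mtx"][0,0])
# fingertip pixel check
print(proj(c,s["ee_pos"]))
for n in("minute_hand","minute_tip","hour_hand","clock"):
    for r in masks_of(n,"wrist")[:1]:print(n,r["p"],r["at"],r["pixels"].sum())
E
```

```text
[548.28863246   7.11867359  50.        ] [467.3396771  -80.06297631  43.5       ] [ 519.12863138 -101.20493436   29.        ] [440.8951428   37.94892431  29.        ]
-132.87698590361074 -105.06649212024858 163.98242040661657 118.96795136732706
[536.57826191  14.47083395  83.78050353] [456.3796539  -68.11610846  84.93087809] 348.85172145785015
[317.91848443 267.09426538]
minute_hand 0.88 [298.9, 217.3] 921
minute_tip 0.93 [300.5, 215.6] 747
clock 0.86 [335.8, 202.4] 31738
```

```bash
cat >> h.py <<'E'
def tri(*obs):
    A=[]
    for cam,p in obs:
        M=cam["mtx"]@np.linalg.inv(cam["T"])[:3]; M=M/abs(M[2]@np.append(px(cam,p,50),1)); A+=[p[0]*M[2]-M[0],p[1]*M[2]-M[1]]
    A=np.array(A);x=np.linalg.lstsq(A[:,:3],-A[:,3],rcond=None)[0];return x
E
python3 - <<'E'
from h import *
c,s=wrist();g=camera("top");d=camera("side")
k=lambda u,v:(u/3.3+200-.35,v/3.3+130-.35)
T,S,W=(g,k(346,279)),(d,k(325,235)),(c,(321,235))
for q in((T,S),(W,S),(T,S,W)):
    x=tri(*q);print(x.round(1),[(proj(cam,x)-p).round(1) for cam,p in(T,S,W)])
T,S,W=(g,k(419,346)),(d,k(309,305)),(c,(237,198))
for q in((T,S),(W,S)): print(tri(*q).round(1))
E
python3 -m pendant '{"jaw":[1,1,1],"offset":[[-0.02,0.03,0.0],[-0.04,0.06,0],[-0.04,0.06,0]],"delta_rot":[[0,0,0],[0,0,0],[0,0,0]]}'
python3 - <<'E'
from h import *
c,s=wrist();print(s["ee_pos"]);cv2.imwrite("pics/w2.png",c["frame"])
E
```

```text
[542.   15.8  49.1] [array([ 0.1, -0.2]), array([-0.2,  0. ]), array([-3.2,  1.7])]
[542.8  20.   45.6] [array([-0.9, -0.3]), array([-0.7,  0.4]), array([-0. ,  0.3])]
[542.6  19.7  45.8] [array([-0.8, -0.3]), array([-0.7,  0.4]), array([-0.3,  0.3])]
[458.7 -71.1  38.1]
[462.4 -68.7  36. ]
t: 3.42
ee_pos: [406.3, 105.1, 331.3]
tcp_rot: [[-0.95, 0.312, 0.0], [0.312, 0.95, 0.0], [-0.0, 0.001, -1.0]]
ft_force: [0.5, -1.1, 0.0]
width: 0.1
gripper_force: 0.0
[406.3220669  105.05766764 331.30844808]
```

View pics/w2.png

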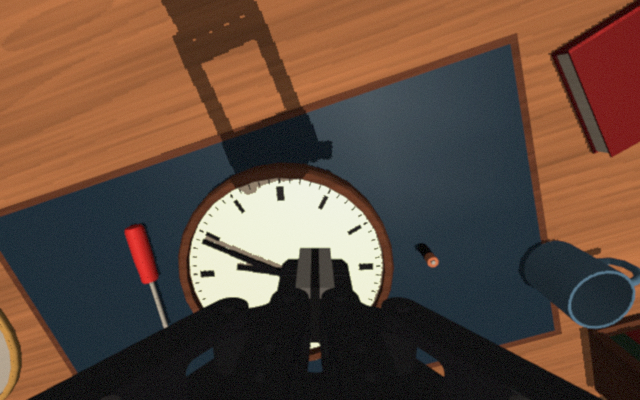

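The view shows the hands unmoved, with the minute tip at (206,237). Top and side triangulation puts the spindle top at (542, 16, 49), which matches the text, so I'll go behind the hand.

```bash

python3 -m pendant '{"jaw":[1,1,1,1,1],"offset":[[0.018,-0.036,-0.04],[0.036,-0.072,-0.08],[0.054,-0.108,-0.12],[0.072,-0.144,-0.17],[0.087,-0.176,-0.221]],"delta_rot":[[0,0,0],[0,0,0],[0,0,0],[0,0,0],[0,0,0]]}'
python3 -m pendant '{"jaw":[1,1,1],"offset":[[0,0,0],[0,0,0],[0,0,0]],"delta_rot":[[0,0,0],[0,0,0],[0,0,0]]}'
python3 - <<'E'
from h import *
c,s=wrist();print(s["ee_pos"]);cv2.imwrite("pics/w3.png",c["frame"])
O=np.array([542,17,0])
for r,h,z in((0,0,50),(120,-133.5,43.5),(112,-15,29),(68,-115.5,37)):
    print(r,h,proj(c,O+[r*np.cos(np.radians(h)),r*np.sin(np.radians(h)),z]).round(1))
E
```

```text
t: 4.1
ee_pos: [495.8, -74.6, 110.4]
tcp_rot: [[-0.949, 0.317, 0.002], [0.317, 0.949, -0.001], [-0.003, -0.0, -1.0]]
ft_force: [0.1, -0.4, -0.1]
width: 0.2
gripper_force: 0.0
t: 4.47
ee_pos: [496.0, -72.3, 113.9]
tcp_rot: [[-0.949, 0.315, 0.005], [0.315, 0.949, -0.001], [-0.005, 0.0, -1.0]]
ft_force: [-0.5, -0.1, 0.5]
width: 0.2
gripper_force: 0.0
[496.04882    -72.26856208 113.8574774 ]
0 0 [471.9 242.5]
120 -133.5 [301.5 161.7]
112 -15 [450.3 362.9]
68 -115.5 [364.2 223.1]
```

View pics/w3.png

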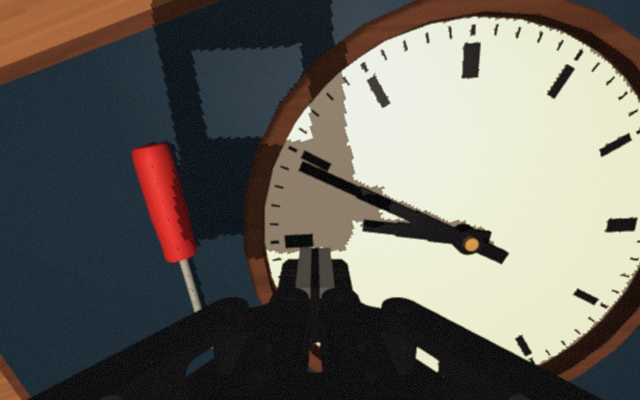

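The wrist view matches my model: spindle seen at (471,243) against (472,242) predicted, minute tip at (302,168), hour tip at (364,226). The fingers sit behind the minute hand and outside the hour hand, so I'll descend.

```bash

python3 -m pendant '{"jaw":[1,1,1,1,1],"offset":[[0,-0.001,-0.02],[0,-0.001,-0.04],[0,-0.001,-0.06],[0,-0.001,-0.07],[0,-0.001,-0.07]],"delta_rot":[[0,0,0],[0,0,0],[0,0,0],[0,0,0],[0,0,0]]}'
python3 -m pendant '{"jaw":[1,1],"offset":[[0,0,0],[0,0,0]],"delta_rot":[[0,0,0],[0,0,0]]}'
python3 - <<'E'
from h import *
# arc table: commanded finger-centre positions, radius 101, 5.5 deg steps from heading -118
for h in np.arange(-118,-370,-5.5):
    a=np.radians(h);print(h,(542+101*np.cos(a)).round(1),(17+101*np.sin(a)).round(1))
E
```

```text
t: 5.15
ee_pos: [494.5, -73.0, 41.8]
tcp_rot: [[-0.949, 0.316, 0.0], [0.316, 0.949, -0.0], [-0.0, 0.0, -1.0]]
ft_force: [-0.1, -0.4, 0.8]
width: 0.1
gripper_force: 0.0
t: 5.4
ee_pos: [495.2, -73.6, 42.3]
tcp_rot: [[-0.949, 0.316, 0.002], [0.316, 0.949, -0.001], [-0.002, 0.0, -1.0]]
ft_force: [-0.3, 0.3, 0.6]
width: -0.1
gripper_force: 0.0
-118.0 494.6 -72.2
-123.5 486.3 -67.2
-129.0 478.4 -61.5
-134.5 471.2 -55.0
-140.0 464.6 -47.9
-145.5 458.8 -40.2
-151.0 453.7 -32.0
-156.5 449.4 -23.3
-162.0 445.9 -14.2
-167.5 443.4 -4.9
-173.0 441.8 4.7
-178.5 441.0 14.4
-184.0 441.2 24.0
-189.5 442.4 33.7
-195.0 444.4 43.1
-200.5 447.4 52.4
-206.0 451.2 61.3
-211.5 455.9 69.8
-217.0 461.3 77.8
-222.5 467.5 85.2
-228.0 474.4 92.1
-233.5 481.9 98.2
-239.0 490.0 103.6
-244.5 498.5 108.2
-250.0 507.5 111.9
-255.5 516.7 114.8
-261.0 526.2 116.8
-266.5 535.8 117.8
-272.0 545.5 117.9
-277.5 555.2 117.1
-283.0 564.7 115.4
-288.5 574.0 112.8
-294.0 583.1 109.3
-299.5 591.7 104.9
-305.0 599.9 99.7
-310.5 607.6 93.8
-316.0 614.7 87.2
-321.5 621.0 79.9
-327.0 626.7 72.0
-332.5 631.6 63.6
-338.0 635.6 54.8
-343.5 638.8 45.7
-349.0 641.1 36.3
-354.5 642.5 26.7
-360.0 643.0 17.0
-365.5 642.5 7.3
```

```bash

python3 -m pendant '{"jaw":[1,1,1,1,1],"offset":[[0,0,-0.006],[0,0,-0.006],[-0.004,0.002,-0.006],[-0.008,0.005,-0.006],[-0.016,0.011,-0.006]],"delta_rot":[[0,0,0],[0,0,0],[0,0,0],[0,0,0],[0,0,0]]}'
python3 -m pendant '{"jaw":[1,1,1,1,1],"offset":[[-0.004,0.003,0],[-0.007,0.006,0],[-0.014,0.014,0],[-0.020,0.021,0],[-0.025,0.030,0]],"delta_rot":[[0,0,0],[0,0,0],[0,0,0],[0,0,0],[0,0,0]]}'
python3 - <<'E'
from h import *
c,s=wrist();print(s["ee_pos"]);cv2.imwrite("pics/w4.png",c["frame"])
E
```

```text
t: 6.02
ee_pos: [478.3, -62.3, 35.5]
tcp_rot: [[-0.949, 0.316, 0.001], [0.316, 0.949, -0.0], [-0.001, 0.0, -1.0]]
ft_force: [1.8, 0.0, -0.4]
width: -0.5
gripper_force: 0.2
t: 6.65
ee_pos: [452.8, -31.9, 35.3]
tcp_rot: [[-0.949, 0.316, -0.0], [0.316, 0.949, 0.0], [0.0, 0.0, -1.0]]
ft_force: [-0.6, -1.1, -0.1]
width: -0.2
gripper_force: 0.2
[452.84073491 -31.85839643  35.28184104]
```

View pics/w4.png

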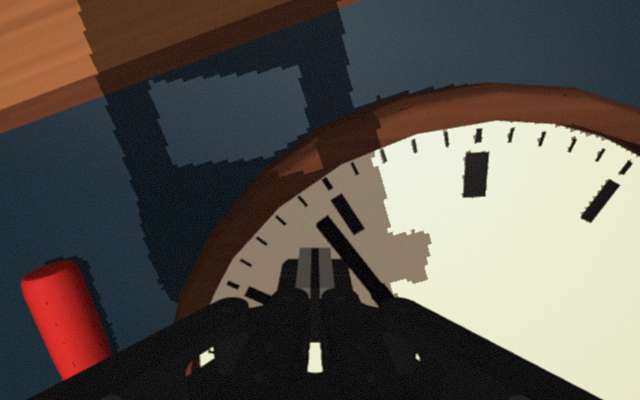

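The view shows the minute hand being pushed just ahead of the fingers, its tip at (322,220) nearly at the five's bar. I'll carry on round the arc.

```bash
R='s'
python3 -m pendant '{"jaw":[1,1,1,1,1],"offset":[[-0.004,0.009,0],[-0.008,0.018,0],[-0.010,0.027,0],[-0.012,0.037,0],[-0.013,0.046,0]],"delta_rot":[[0,0,0],[0,0,0],[0,0,0],[0,0,0],[0,0,0]]}'
python3 -m pendant '{"jaw":[1,1,1,1,1],"offset":[[0,0.010,0],[0.001,0.019,0],[0.003,0.029,0],[0.006,0.038,0],[0.010,0.047,0]],"delta_rot":[[0,0,0],[0,0,0],[0,0,0],[0,0,0],[0,0,0]]}'
python3 -m pendant '{"jaw":[1,1,1,1,1],"offset":[[0.005,0.009,0],[0.010,0.017,0],[0.016,0.024,0],[0.023,0.031,0],[0.031,0.037,0]],"delta_rot":[[0,0,0],[0,0,0],[0,0,0],[0,0,0],[0,0,0]]}'
python3 - <<'E'
from h import *
c,s=wrist();print(s["ee_pos"]);g=camera("top");cv2.imwrite("pics/m5.png",np.hstack([c["frame"][:,:400],cv2.resize(g["frame"][170:260,255:345],(400,400),interpolation=2)]))
E
```

```text
t: 7.32
ee_pos: [440.2, 14.3, 35.3]
tcp_rot: [[-0.949, 0.316, -0.0], [0.316, 0.949, -0.0], [0.0, -0.0, -1.0]]
ft_force: [-0.1, -0.8, 0.4]
width: 0.1
gripper_force: 0.2
t: 7.95
ee_pos: [450.6, 61.2, 35.3]
tcp_rot: [[-0.949, 0.316, -0.0], [0.316, 0.949, -0.0], [0.0, -0.0, -1.0]]
ft_force: [0.3, 0.2, 0.2]
width: 0.3
gripper_force: 0.2
t: 8.57
ee_pos: [481.8, 98.0, 35.3]
tcp_rot: [[-0.949, 0.316, -0.0], [0.316, 0.949, -0.0], [0.0, -0.0, -1.0]]
ft_force: [0.2, -0.4, 0.6]
width: 0.0
gripper_force: 0.2
[481.8338592   97.99146566  35.28016498]
```

View pics/m5.png

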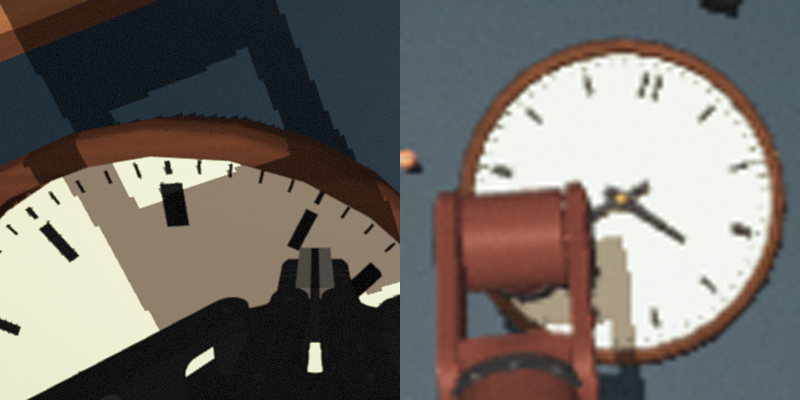

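Tail and hour hand show about 3:40. The hand is ahead of the fingers and the clock hasn't moved, so I'll continue to about five minutes short.

```bash
python3 -m pendant '{"jaw":[1,1,1,1,1],"offset":[[0.008,0.006,0],[0.017,0.010,0],[0.026,0.014,0],[0.035,0.017,0],[0.044,0.019,0]],"delta_rot":[[0,0,0],[0,0,0],[0,0,0],[0,0,0],[0,0,0]]}'
python3 -m pendant '{"jaw":[1,1,1,1,1],"offset":[[0.010,0.001,0],[0.020,0.001,0],[0.029,0,0],[0.039,-0.002,0],[0.048,-0.004,0]],"delta_rot":[[0,0,0],[0,0,0],[0,0,0],[0,0,0],[0,0,0]]}'
python3 -m pendant '{"jaw":[1,1,1,1,1],"offset":[[0.009,-0.004,0],[0.018,-0.008,0],[0.026,-0.013,0],[0.034,-0.019,0],[0.041,-0.026,0]],"delta_rot":[[0,0,0],[0,0,0],[0,0,0],[0,0,0],[0,0,0]]}'
python3 -m pendant '{"jaw":[1,1,1,1],"offset":[[0.006,-0.007,0],[0.012,-0.015,0],[0.017,-0.023,0],[0.021,-0.032,0]],"delta_rot":[[0,0,0],[0,0,0],[0,0,0],[0,0,0]]}'
python3 - <<'E'
from h import *
c,s=wrist();print(s["ee_pos"]);d=camera("side");g=camera("top");f=lambda m,y,x,n:cv2.resize(m[y:y+n,x:x+n],(400,400),interpolation=2)
cv2.imwrite("pics/m6.png",np.hstack([f(g["frame"],170,255,90),f(d["frame"],160,250,100)]))
E
```

```text
t: 9.3
ee_pos: [526.0, 116.7, 35.3]
tcp_rot: [[-0.949, 0.316, -0.0], [0.316, 0.949, -0.0], [0.0, -0.0, -1.0]]
ft_force: [-0.8, -0.5, -0.2]
width: -0.2
gripper_force: 0.2
t: 9.93
ee_pos: [574.0, 112.3, 35.3]
tcp_rot: [[-0.949, 0.316, -0.0], [0.316, 0.949, -0.0], [0.0, -0.0, -1.0]]
ft_force: [-1.3, 0.3, 0.0]
width: -0.4
gripper_force: 0.2
t: 10.55
ee_pos: [614.9, 86.1, 35.3]
tcp_rot: [[-0.949, 0.316, 0.0], [0.316, 0.949, 0.0], [0.0, 0.0, -1.0]]
ft_force: [-0.9, -0.1, -0.7]
width: 0.0
gripper_force: 0.2
t: 11.05
ee_pos: [635.7, 54.0, 35.3]
tcp_rot: [[-0.949, 0.316, 0.0], [0.316, 0.949, 0.0], [-0.0, 0.0, -1.0]]
ft_force: [0.2, -0.5, -0.5]
width: 0.2
gripper_force: 0.2
[635.66616608  54.01252288  35.32514893]
```

View pics/m6.png

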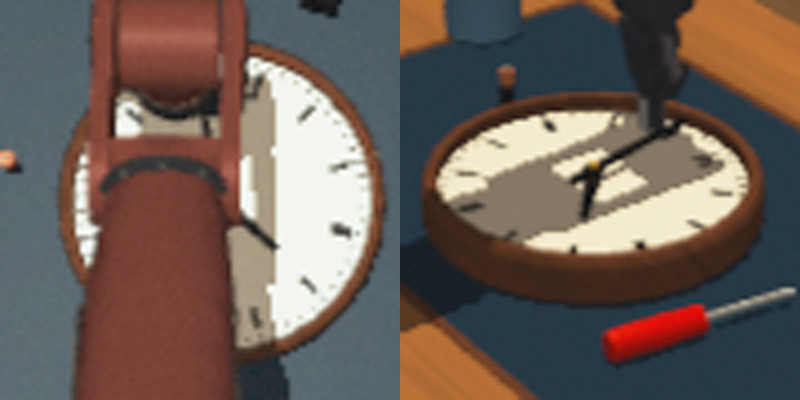

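Side view crop: minute tip at (678,126), spindle at (593,168), double bar at (707,160). The hand is a few minutes short of twelve.

```bash
python3 - <<'E'
from h import *
d=camera("side");f=lambda u,v,z:px(d,(250+(u-400)/4-.4,160+v/4-.4),z)
o=f(593,168,50);t=f(678,126,43.5);m=f(707,160,29)
a=lambda p,o=o:np.degrees(np.arctan2(*(p-o)[1::-1]));print(o,t,m,a(t),a(m),np.hypot(*(t-o)[:2]),np.hypot(*(m-o)[:2]))
O=np.array([542,16.5,0]);print(a(t,O),a(m,O))
print(np.degrees(np.arctan2(54-16.5,635.7-542)))
E
```

```text
[537.94850883  10.67014706  50.        ] [651.72854256  35.27837029  43.5       ] [649.69543993  -9.31213247  29.        ] 12.203901093982623 -10.138320663020346 116.41074145646839 113.51946135287584
9.711225456048624 -13.478239677727899
21.81195148798318
```

```bash
python3 -m pendant '{"jaw":[1,1,1,1,1],"offset":[[0.002,-0.008,0],[0.004,-0.016,0],[0.006,-0.024,0],[0.007,-0.032,0],[0.007,-0.032,0]],"delta_rot":[[0,0,0],[0,0,0],[0,0,0],[0,0,0],[0,0,0]]}'
python3 - <<'E'
from h import *
c,s=wrist();print(s["ee_pos"]);d=camera("side");f=lambda m,y,x,n,k:cv2.resize(m[y:y+n*6//8,x:x+n],None,fx=k,fy=k,interpolation=2)
cv2.imwrite("pics/m7.png",f(d["frame"],170,270,80,10))
g=lambda p:((p-[270,170])*10+4.5).round(0)
O=np.array([542,16.5,0]);P=lambda r,h,z:proj(d,O+[r*np.cos(np.radians(h)),r*np.sin(np.radians(h)),z])
print("spindle",g(P(0,0,50)));[print(h,g(P(120,h,43.5)),g(P(112,h,29))) for h in(0,-5,-10,-15)]
E
```

```text
t: 11.88
ee_pos: [642.6, 21.7, 35.4]
tcp_rot: [[-0.948, 0.317, 0.0], [0.317, 0.948, -0.0], [-0.0, -0.0, -1.0]]
ft_force: [0.2, -0.8, 0.5]
width: -0.2
gripper_force: 0.0
[642.58550888  21.66347736  35.36597982]
spindle [282. 310.]
0 [550. 227.] [532. 269.]
-5 [567. 239.] [548. 280.]
-10 [583. 251.] [562. 291.]
-15 [596. 264.] [575. 304.]
```

View pics/m7.png

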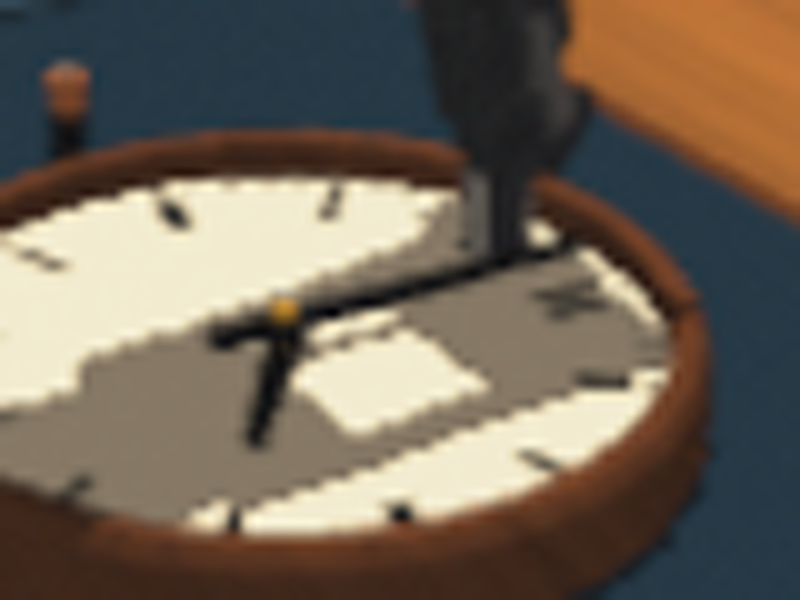

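Side view crop: minute tip at about (575,245), which is heading about -7.5°, and the double bar at (570,297), a little further on. I'll refine the twelve's heading from the dial bars in the sharp picture w3.

```bash
python3 - <<'E'
from h import *
from scipy.optimize import least_squares
c=camera("wrist");T=np.eye(4)
y=np.arctan2(.315,.949);T[:3,:3]=[[-np.cos(y),np.sin(y),.005],[np.sin(y),np.cos(y),-.001],[-.005,0,-1]];T[:3,3]=496.05,-72.27,113.86
w={"mtx":c["mtx"],"T":T@c["tool_from_camera"]}
im=cv2.imread("pics/w3.png").max(2)
B={3:(299,241),4:(316,160),5:(378,91),6:(471,60),7:(562,81),8:(616,145),9:(621,224),10:(588,298)}
P={}
for k,(u,v) in B.items():
    n,l,st,ce=cv2.connectedComponentsWithStats((im<70).astype(np.uint8)[v-22:v+23,u-22:u+19])
    i=min(range(1,n),key=lambda i:np.hypot(*(ce[i]-22))) ; p=ce[i]+[u-22,v-22]; P[k]=px(w,p,29)[:2]; print(k,p.round(1),st[i,4])
def fit(use):
    f=lambda x:np.concatenate([P[k]-(x[:2]+x[3]*np.array([np.cos(x[2]-k*np.pi/6),np.sin(x[2]-k*np.pi/6)])) for k in use])
    r=least_squares(f,[542,17,-.26,112],loss="soft_l1");print(r.x[:2],np.degrees(r.x[2]),r.x[3],f(r.x).round(1))
fit(P);fit([3,5,6,7,8,9])
# hand tip seen at (302,168) and the hour tip (364,226)
o=px(w,(471,243),50);t=px(w,(302,168),43.5);print(o,np.degrees(np.arctan2(*(t-o)[1::-1])))
E
```

```text
3 [298.7 240.8] 353
4 [316.3 167.9] 620
5 [378.2  91.3] 222
6 [470.7  59.8] 494
7 [560.4  80.9] 272
8 [615.  144.4] 218
9 [621.1 224.4] 325
10 [585.4 296.4] 140
[543.66142219  16.57940565] -15.135919137951994 112.19318757718163 [-0.3  0.2  4.5 -0.9 -0.3  0.3 -0.3  0.3 -0.1  0.2  0.1  0.1  0.  -0.1
 -0.1 -0.3]
[543.44636131  16.65822257] -15.238816419562209 112.1618750300883 [ 0.1  0.1 -0.   0.  -0.2 -0.  -0.1 -0.   0.1  0.   0.  -0.1]
[542.14549144  16.38614717  50.        ] -132.0745825064933
```

The bar fit gives centre (543.4, 16.7) and the twelve at -15.2°. The hand is at about -8.3°, so it needs roughly another 13 mm.

```bash
python3 -m pendant '{"jaw":[1,1,1,1,1],"offset":[[0,-0.004,0],[0,-0.008,0],[0,-0.011,0],[0,-0.0125,0],[0,-0.0125,0]],"delta_rot":[[0,0,0],[0,0,0],[0,0,0],[0,0,0],[0,0,0]]}'
python3 -m pendant '{"jaw":[1,1,1,1,1],"offset":[[0,0,0],[0,0.01,0],[-0.002,0.025,0],[-0.002,0.025,0.03],[-0.002,0.025,0.08]],"delta_rot":[[0,0,0],[0,0,0],[0,0,0],[0,0,0],[0,0,0]]}'
python3 -m pendant '{"jaw":[1,1,1,1,1],"offset":[[-0.03,0.04,0.04],[-0.06,0.07,0.08],[-0.09,0.1,0.12],[-0.12,0.13,0.15],[-0.14,0.15,0.18]],"delta_rot":[[0,0,0],[0,0,0],[0,0,0],[0,0,0],[0,0,0]]}'
python3 -m pendant '{"jaw":[1,1,1,1,1],"offset":[[-0.04,0.05,0],[-0.08,0.09,0],[-0.11,0.13,0],[-0.14,0.17,0],[-0.14,0.17,0]],"delta_rot":[[0,0,0],[0,0,0],[0,0,0],[0,0,0],[0,0,0]]}'
python3 - <<'E'
from h import *
g=camera("top");d=camera("side")
a=cv2.resize(g["frame"][170:260,260:350],(400,400),interpolation=2);b=cv2.resize(d["frame"][165:245,255:335],(400,400),interpolation=2)
cv2.imwrite("pics/m8.png",np.hstack([a,b]));print(get_state()["ee_pos"])
E
```

```text
t: 12.65
ee_pos: [642.4, 9.9, 35.3]
tcp_rot: [[-0.949, 0.317, 0.0], [0.317, 0.949, -0.0], [-0.0, -0.0, -1.0]]
ft_force: [0.5, -0.4, -0.2]
width: 0.2
gripper_force: 0.0
t: 13.28
ee_pos: [637.6, 36.8, 113.2]
tcp_rot: [[-0.949, 0.315, -0.006], [0.315, 0.949, 0.001], [0.006, -0.001, -1.0]]
ft_force: [0.2, -0.2, 0.1]
width: 0.3
gripper_force: 0.0
t: 13.9
ee_pos: [498.3, 187.3, 296.5]
tcp_rot: [[-0.949, 0.314, 0.0], [0.314, 0.949, 0.001], [-0.0, 0.001, -1.0]]
ft_force: [1.2, -0.2, -1.0]
width: -0.2
gripper_force: 0.0
t: 14.52
ee_pos: [357.3, 357.8, 295.4]
tcp_rot: [[-0.951, 0.31, -0.001], [0.31, 0.951, 0.001], [0.001, 0.001, -1.0]]
ft_force: [0.4, -0.5, -0.4]
width: 0.1
gripper_force: 0.0
[359.54873047 355.56445765 295.24690395]
```

View pics/m8.png

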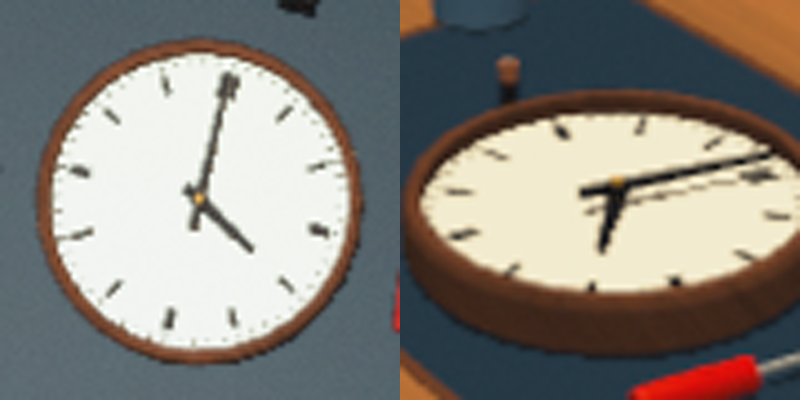

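The top view shows the hand over the double bar, tip at (232,75) with the spindle at (200,199), and the hour hand near the four. I'll put numbers on it.

```bash
python3 - <<'E'
from h import *
from scipy.ndimage import map_coordinates as mc
O=np.array([543.4,16.7,0])
for n in("top","side"):
    d=camera(n);im=d["frame"].min(2).astype(float)
    r=np.arange(30,96,1.) if n=="top" else np.arange(75,119,1.)
    for dx,dy in((0,0),) if 0 else ((0,0),(-1.5,0),(0,-1.5)):
        S=[]
        H=np.arange(-28,4,.5)
        for h in H:
            a=np.radians(h);q=np.array([proj(d,O+[dx,dy,0]+[x*np.cos(a),x*np.sin(a),43.5]) for x in r]);S.append(mc(im,[q[:,1],q[:,0]],order=1).mean())
        S=np.array(S);w=np.clip(np.median(S)-S-15,0,None);w*=abs(H-H[S.argmin()])<6;print(n,dx,dy,H[S.argmin()],(w*H).sum()/w.sum(),S.min().round(),np.median(S).round())
E
```

```text
top 0 0 -15.5 -15.421157045447742 94.0 222.0
top -1.5 0 -15.0 -15.039653216449148 94.0 222.0
top 0 -1.5 -14.5 -14.08754732508262 93.0 222.0
side 0 0 -13.5 -13.071120322794936 58.0 151.0
side -1.5 0 -13.5 -12.879842705162787 57.0 151.0
side 0 -1.5 -12.5 -12.20813635313635 59.0 149.0
```

```bash
python3 -c "
from workcell import *
print(finish_job())"
```

```text
the job is handed in; nothing more can be done
None
```

I set the clock to four o'clock and handed the job in. The minute hand measured within about 2° of the twelve (a minute is 6°), and the arm is clear of everything. The clock and the things near it looked unmoved in the last pictures, though no verdict came back.

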